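Stack the damper discs on the jig and set the keeper

ROBOT

A 7-joint arm with a two-finger parallel gripper is mounted at the origin on the work surface. World frame = base frame: x ahead of the robot, y to its left, z up, the work surface at z = 0. Lengths are in m, angles in rad, forces in N, time in s.
With the tool pointing down it reaches from about 0.4 to 0.9 m from the base axis. Payload 5.5 kg.
Tool frame: the origin (TCP) lies at the very end of the fingers, on their centre line; the grasp point (between the pads) lies 19 mm behind it; z points along the fingers, x is the direction in which the jaws open and shut, and the axes are right-handed (so a half turn about z gives the same grasp; the last joint's range is limited). The gripper opens to 92 mm and grips with 3 to 60 N. Pads are 19 mm wide; open, the fingers measure 130 mm over their backs; the gripper's body (75 mm by 190 mm) begins 47 mm behind the grasp point.
Start: joints at [1.549, 0.501, -0.427, 1.55, 0.221, 1.138, -0.21], TCP at [0.183, -0.624, 0.227] pointing down, gripper open.
Joint ranges: [-2.88, 2.88], [-0.31, 2.03], [-1.54, 1.56], [0.2, 2.42], [-1.41, 4.55], [0.19, 2.02], [-2.57, 2.57]. Speed limits (rad/s): [2.57, 2.57, 3.14, 3.14, 3.14, 3.14, 3.14].

INTERFACE

Orientations are given as a unit quaternion [w, x, y, z].
In Python, from rig import get_state, capture, camera_model, close_job gives the robot as it stands. The module is installed in compiled form; this text tells all that it offers.
- The arm moves only by the shell command python3 -m handwheel 'ROWS' [FORCE]. ROWS is JSON, a list of rows, each a list of 3 entries, a list of its own where there are three numbers: the shift along the world's x, y, z in mm, then the turn about the world's z in degrees, then the opening, from 0 (shut) to 1 (fully open). In form: [[[dx, dy, dz], spin, grip], ...]. A call has 1 to 20 rows; each row shifts and turns the commanded pose from where the row before left it; what a row does not reach is not made up. A row lasts 1/12 s, in which the tool goes at most 41.7 mm and 7.16 degrees, less where a joint would pass 70% of its speed; a pose out of reach is approached as far as the arm can. A call with a gripper value outside its range is refused whole. The fingers move at their own pace and stop on an object; FORCE is the grip in N (left out, the last holds). Time passes only in rows, so rows that do not move let the fingers close. It gives the time, the measured TCP pose, the force and the opening at its end, in the units of the state.
- get_state(): the state, without advancing time (a new reading comes with each control period).
- capture(name): name is "scene" or "top" or "wrist"; returns the picture (400x640x3 uint8, red, green, blue); there is no depth.
- camera_model(name): a dict with "camera_matrix" (3x3 intrinsics, pixels), "pose" (4x4, takes a point from camera to world coordinates). Camera axes: x right, y down, z forward; pixel columns grow to the right and rows downward; lengths in m; the calibration is good to about 2 mm. The wrist camera is an equidistant fisheye: a pixel r from the principal point sees the ray r / f radians off the axis. A picture is of the moment at which its call begins: read the wrist's pose just before it. camera_model takes no time and is no camera call; for the wrist camera it gives the pose at the moment of the call.
- close_job(): hands the job in, once; it reports no verdict.
The state is a dict: "t": time; "joint_pos": joint angles; "dq": joint speeds; "tau": joint torques, N m; "position": TCP position; "eef_rot": TCP orientation; "ft_force": force on the tool from outside, world axes, zero at the start; "wrist_torque": the same for the moment, N m; "finger_gap": finger opening in m.
Only numpy, scipy, OpenCV 4.12 (cv2) and the standard library are available. Lean on these libraries where they do the work, as an engineer would, in place of code of your own. Each camera call takes 0.05 s, during which the arm holds its last target. There are 200 camera calls.

TASK

Build the foot pack on the jig without lifting the discs: slide first the black disc, then the aluminium disc from the lower red ledge, then the brass disc from the higher ledge on to the round seat, pressing each one home against the two locating pins with a firm but not violent push, so that the three end as one flat, centred stack. Then slide the keeper along its bar until its pointer stands at the red marker, let go, and leave the tools and other things lying about where they are.

Things in the scene. Friction and masses are not known exactly. Their poses are not given: they have to be found in the camera images.
- jig: The stacking jig, fixed: a grey T-shaped base plate 14 mm thick with the round seat, two red ledges, two pins and a guide bar. Origin on the table under the middle of the seat; +x points from the seat to the pins and bar, z up. Behind the seat (-x) the plate is free, 150 mm wide, to x = -170 mm: the black disc's lane, along the x axis, passing between the ledges' inner corners (88 mm apart).
- seat (a point): Nominal centre of the seat (a white circle), on the base plate, 14 mm above the table. Two upright steel pins at its +x side, 10 mm thick, up to 45 mm above the table, stop a disc and centre it on the jig's x axis when it is pushed along +x. The pins' slide was clamped by hand for this job, so a disc's centre comes home anywhere from 18 mm to -x to 4 mm to +x of this point: find it by touch.
- pin_line (a point): Nominal middle between the two pins, which stand 35 degrees either side of the jig's +x as seen from the centre of a disc that is home, 43 mm from that centre; their true place is 18 mm to -x to 4 mm to +x of here. They are rigid. 8 to 20 N is a firm push, over 30 N is ramming. Pushed in a ledge's direction a disc slips round one pin, so finish along +x. This point is 30 mm above the table.
- ledge_low (a point): Lower red ledge, a flat block 36 mm wide; this point is the middle of its inner end, on its top: 25.5 mm above the table (1.5 mm above one disc on the seat) and 66 mm from the jig's origin. It runs from here 104 mm straight away from the seat, to the jig's -x +y (125 degrees anticlockwise of +x from above). A disc pushed inwards bridges the gap to the stack and drops 1.5 mm near the seat.
- ledge_high (a point): Higher red ledge, like the lower one but 35.5 mm above the table (1.5 mm above two discs on the seat), running away from the seat to the jig's -x -y (125 degrees clockwise of +x seen from above). This point is the middle of its inner end, on its top, 66 mm from the jig's origin.
- disc_low_c (a point): Black plastic disc, 76 mm in diameter and 10 mm thick (broad and thin, edges rounded 1 mm); this point is its centre, half-way up; z is its axis. It lies on the base plate behind the seat, about 70 g.
- disc_mid_c (a point): Aluminium disc, 76 mm in diameter and 10 mm thick (broad and thin, edges rounded 1 mm); this point is its centre, half-way up; z is its axis. It lies on the lower red ledge, about 130 g.
- disc_top_c (a point): Brass disc, 76 mm in diameter and 10 mm thick (broad and thin, edges rounded 1 mm); this point is its centre, half-way up; z is its axis. It lies on the higher red ledge, about 300 g.
- keeper (a joint): Place in m of the keeper on the guide bar, along the jig's +y; 0 is level with the seat's centre, range -0.135 to 0.135. It starts far on the -y side; friction of about 2.5 N holds it where it is left. The bar, 12 mm thick, runs parallel to the jig's y, 90 mm to +x of the seat's centre, 53 mm above the table, between two posts 70 mm high.
- knob (a point): Red upright knob on the keeper's black collar, 14 mm in diameter, free from 68 to 101 mm above the table; this point is on its axis 87 mm up, over the bar. Grip or push it to slide the keeper. The keeper's flat arm, 22 mm wide, 49 to 57 mm above the table, reaches 115 mm from here to the jig's -x and ends over the stack, 5 mm clear of it.
- pointer (a point): Tip of the keeper's red pointer, on the +x side of the collar, level in the jig's y direction with the knob.
- mark: The red marker clip, fixed on the white scale strip beyond the bar, T-shaped, its 4 mm wide leg lying across the strip; somewhere near level with the seat. Origin on its middle line; its axes are parallel to the jig's. The pointer is at the marker when both have the same place along the jig's y.
- sleeve: Bystander: brass sleeve, 28 mm across, 22 mm high, standing on the table in the corner between the lower ledge and the bar's foot. Origin at its underside.
- screwdriver: Bystander: screwdriver lying on the table.
- wrench: Bystander: open-ended wrench lying on the table.
- cleaner: Bystander: white bottle, 60 mm across, 170 mm high.
- mug: Bystander: blue mug, 80 mm across, 90 mm high.
- bracket: Bystander: aluminium angle bracket, 90 by 60 mm, 66 mm high.
- disc_low: The same disc as disc_low_c; origin at the centre of its underside.
- disc_mid: The same disc as disc_mid_c; origin at the centre of its underside.
- disc_top: The same disc as disc_top_c; origin at the centre of its underside.
Mind the look-alikes: they are no part of the job. What is meant by the disc_low is not pink or purple, and is the larger of those in its own colour.

How it is judged:
By the outcome, as a careful person would: the job done as asked, in the order asked, and still so for the second after the job is handed in, with the robot touching nothing.
It also fails if it takes over 72 s, if anything falls off the work surface, if the arm or the gripper's body presses on something with over 40 N, if the wrist force passes 120 N, or if a joint passes its speed limit or range.

## Working session

There is one attempt and no reset: what is moved stays moved. The work goes in short steps, Python scripts to look and compute and a shell command to move; the robot and the scene stay as the last step left them, time stands still between calls to the robot, and variables do not carry over. Pictures are saved under pics/ and viewed, about 8 in all and at most 12, crops included, and the job is handed in when it is done.

```bash
mkdir -p pics
python3 - <<'E'
from rig import *
import cv2
for n in("scene","top"):
    im=capture(n); cv2.imwrite(f"pics/{n}0.png",im[:,:,::-1])
    m=camera_model(n); print(n,m["camera_matrix"],m["pose"])
s=get_state(); print(s["t"],s["position"],s["eef_rot"],s["ft_force"],s["finger_gap"])
E
```

```text
scene [[489.07576485   0.         328.93363255]
 [  0.         489.07576485 204.06517077]
 [  0.           0.           1.        ]] [[ 0.8892018   0.39218378 -0.23560992  0.79367661]
 [ 0.45734167 -0.77612002  0.43413858 -0.53307021]
 [-0.01259947 -0.49379105 -0.86948931  1.11475861]
 [ 0.          0.          0.          1.        ]]
top [[365.17681826   0.         322.98812295]
 [  0.         365.17681826 200.73306052]
 [  0.           0.           1.        ]] [[-0.01482781 -0.98948379  0.14388178  0.32225959]
 [-0.99987646  0.01542374  0.00302722 -0.00766936]
 [-0.00521458 -0.14381912 -0.98959025  1.26209331]
 [ 0.          0.          0.          1.        ]]
0.1 [ 0.18241959 -0.62325647  0.22583192] [-5.26237681e-04  8.00310281e-01 -5.99585500e-01 -6.36377747e-04] [-0.13909427  0.67395222 -0.18633752] 0.09173251422275953
```

View pics/top0.png

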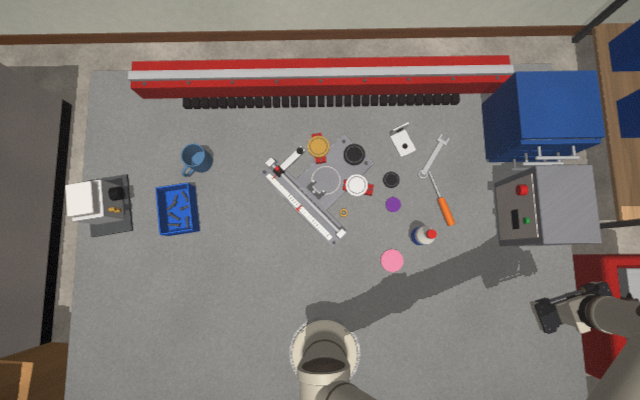

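View pics/scene0.png

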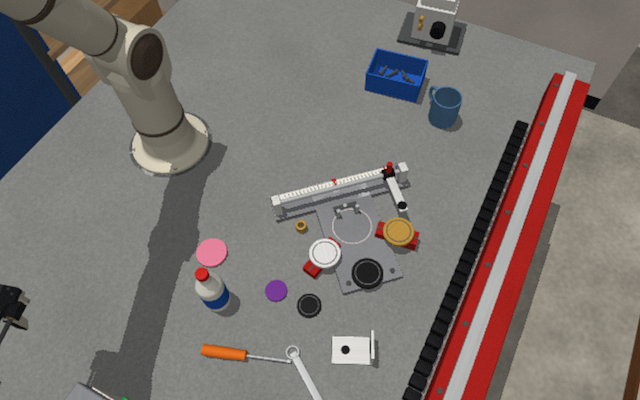

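The top view shows black candidates at (354,154), the larger one on the plate, and (391,180), smaller and on the table. The discs at (393,204) purple and (392,260) pink are decoys. I choose (354,154). The aluminium disc is at (356,185), the brass one at (318,146), and the keeper's knob near (278,170).

Run:
```python
import cv2
a=cv2.imread("pics/top0.png")[128:248,255:405]; cv2.imwrite("pics/topc.png",cv2.resize(a,None,fx=5,fy=5,interpolation=cv2.INTER_CUBIC))
a=cv2.imread("pics/scene0.png")[155:300,262:432]; cv2.imwrite("pics/scenec.png",cv2.resize(a,None,fx=4,fy=4,interpolation=cv2.INTER_CUBIC))
```

```text
(no output)
```

View pics/topc.png

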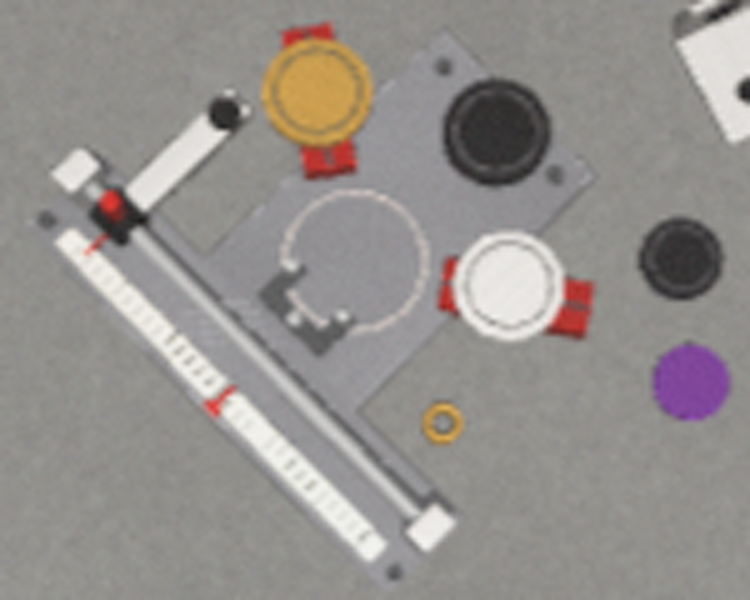

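View pics/scenec.png

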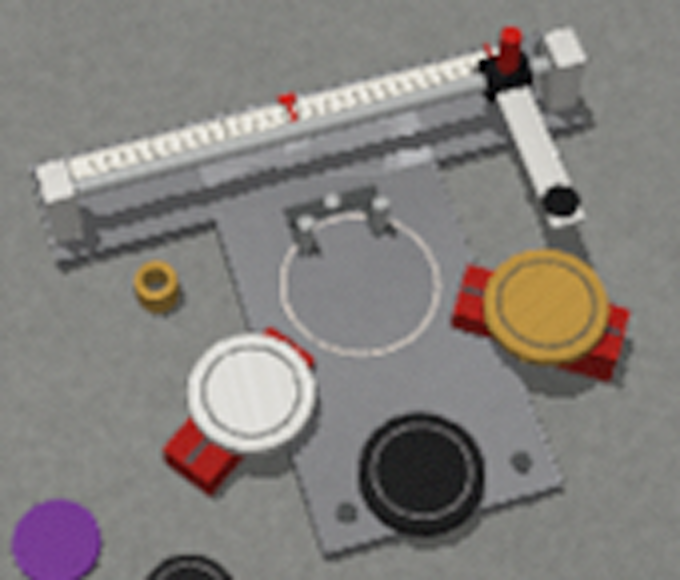

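The crops confirm the choice. In the top crop, the black disc on the plate is at (497,131), alu (508,286), brass (317,92), seat circle (355,260) and mark leg about (225,397). The posts are at (75,170) and (432,527), and the knob top is at (111,203). The small black disc at (681,258) is the decoy.

```bash
cat > h.py <<'E'
import numpy as np
from rig import *
def ray(n,u,v,z):
    m=camera_model(n);K=m["camera_matrix"];T=np.array(m["pose"])
    d=T[:3,:3]@np.linalg.solve(K,[u,v,1]);o=T[:3,3]
    return (o+d*(z-o[2])/d[2])[:2]
def top(cx,cy,z): return ray("top",(cx+.5)/5-.5+255,(cy+.5)/5-.5+128,z)
def sc(cx,cy,z): return ray("scene",(cx+.5)/4-.5+262,(cy+.5)/4-.5+155,z)
E
python3 - <<'E'
from h import *
T={'seat':(355,260,.014),'black':(497,131,.024),'alu':(508,286,.0355),'brass':(317,92,.0455),'post-':(75,170,.07),'post+':(432,527,.07),'c1':(447,30,.014),'c2':(594,178,.014),'knob':(111,203,.101),'mark':(222,400,.014)}
S={'seat':(360,284,.014),'black':(422,470,.024),'alu':(252,390,.0355),'brass':(547,303,.0455),'post-':(562,45,.07),'post+':(57,175,.07),'c1':(562,488,.014),'c2':(326,556,.014),'knob':(511,33,.101),'mark':(290,107,.014)}
P={}
for k in T: P[k]=(top(*T[k]),sc(*S[k])); print(k,*[np.round(p*1000,1) for p in P[k]])
M={k:(a+b)/2 for k,(a,b) in P.items()}
d=M['post+']-M['post-'];d2=M['c2']-M['c1']
print(np.degrees(np.arctan2(d[1],d[0]))-90,np.degrees(np.arctan2(d2[1],d2[0]))-90,np.linalg.norm(d))
yaw=np.arctan2(d[1],d[0])-np.pi/2; R=np.array([[np.cos(yaw),-np.sin(yaw)],[np.sin(yaw),np.cos(yaw)]])
for k in M: print(k,np.round((R.T@(M[k]-M['seat']))*1000,1))
E
```

```text
seat [578.  -14.1] [575.1 -13.3]
black [ 666.1 -114.5] [ 664.1 -112.8]
alu [ 553.8 -118.1] [ 552.8 -117. ]
brass [689.8  10.4] [688.6  11.6]
post- [631. 173.] [626.6 173.4]
post+ [388.5 -61.1] [385.8 -56.3]
c1 [743.2 -81.9] [742.  -81.6]
c2 [ 633.8 -182.4] [ 635.5 -183.1]
knob [600.5 144.7] [599.7 146.5]
mark [481.1  79.1] [476.   84.4]
-226.17318571845522 -226.89880404774945 0.33491864783852926
seat [0. 0.]
black [-133.5    5.4]
alu [-58.9  88.7]
brass [-60.2 -98.3]
post- [  98.6 -167.1]
post+ [ 98.6 167.8]
c1 [-164.1  -72.6]
c2 [-162.3   75.2]
knob [  98.6 -127.3]
mark [136.7   4.6]
```

```bash
python3 -m handwheel '[[[26,23.5,0],5.87,0.33],[[26,23.5,0],5.87,0.33],[[26,23.5,0],5.87,0.33],[[26,23.5,0],5.87,0.33],[[26,23.5,0],5.87,0.33],[[26,23.5,0],5.87,0.33],[[26,23.5,0],5.87,0.33],[[26,23.5,0],5.87,0.33],[[26,23.5,0],5.87,0.33],[[26,23.5,0],5.87,0.33],[[26,23.5,0],5.87,0.33],[[26,23.5,0],5.87,0.33],[[26,23.5,0],5.87,0.33],[[26,23.5,0],5.87,0.33],[[26,23.5,0],5.87,0.33],[[26,23.5,0],5.87,0.33],[[26,23.5,0],5.87,0.33],[[26,23.5,0],5.87,0.33],[[26,23.5,0],5.87,0.33],[[26,23.5,0],5.87,0.33]]'
cat >> h.py <<'E'
def wcap(fn):
    import cv2
    m=camera_model("wrist"); im=capture("wrist"); cv2.imwrite(fn,im[:,:,::-1]); np.savez(fn[:-4]+".npz",K=m["camera_matrix"],T=m["pose"])
def wray(fn,u,v,z):
    q=np.load(fn[:-4]+".npz");K=q["K"];T=q["T"]
    x=(u-K[0,2])/K[0,0];y=(v-K[1,2])/K[1,1];r=np.hypot(x,y)+1e-9
    d=T[:3,:3]@np.array([x/r*np.sin(r),y/r*np.sin(r),np.cos(r)]);o=T[:3,3]
    return (o+d*(z-o[2])/d[2])[:2]
def st():
    s=get_state();q=s["eef_rot"]
    w,x,y,z=q
    X=np.array([1-2*(y*y+z*z),2*(x*y+w*z)])
    print("t",round(s["t"],2),"p",np.round(np.array(s["position"])*1000,1),"jaw",round(np.degrees(np.arctan2(X[1],X[0])),2),"F",np.round(s["ft_force"],1),"gap",round(s["finger_gap"]*1000,1))
E
python3 - <<'E'
from h import *
import cv2
st(); wcap("pics/w1.png"); st(); print(get_state()["joint_pos"])
E
```

```text
t: 1.77
position: [0.7034, -0.1529, 0.2259]
eef_rot: [-0.0, 0.927, 0.374, -0.001]
ft_force: [0.7, 0.0, 0.5]
finger_gap: 0.0304
t 1.77 p [ 703.4 -152.9  225.9] jaw 43.98 F [0.7 0.  0.5] gap 30.4
t 1.82 p [ 707.2 -144.2  225.8] jaw 44.79 F [2.1 4.5 1.5] gap 30.0
[ 0.69703946  0.76920049 -0.91733466  1.33318417  0.59962014  1.32272452
  0.56074508]
```

View pics/w1.png

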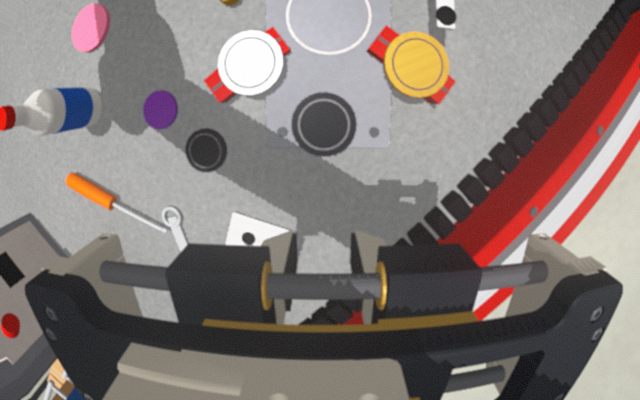

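The wrist view shows the black disc at (323,124), plate corners at (266,147) and (390,147), alu at (251,62) and brass at (417,64). The fork is well behind the black disc.

```bash
python3 - <<'E'
from h import *
f="pics/w1.png"
D={k:wray(f,*v)*1000 for k,v in {'black':(323,124,.024),'alu':(251,62,.0355),'brass':(417,64,.0455),'c2':(265,147,.014),'c1':(390,147,.014),'circ':(329,15,.014)}.items()}
yaw=np.radians(133.7);R=np.array([[np.cos(yaw),-np.sin(yaw)],[np.sin(yaw),np.cos(yaw)]])
for k,p in D.items(): print(k,np.round(p,1),np.round(R.T@(p-[570.5,-8.4]),1))
E
python3 -m handwheel '[[[0,0,0],0,0.33],[[0,0,0],0,0.33],[[0,0,0],0,0.33]]'
```

```text
black [ 663.4 -113.8] [-140.4    5.7]
alu [ 553.9 -117. ] [-67.1  87. ]
brass [688.   10.1] [-67.8 -97.7]
c2 [ 631.9 -183. ] [-168.7   76.3]
c1 [741.4 -76.7] [-167.5  -76.4]
circ [576.  -13.4] [-7.4 -0.6]
t: 2.07
position: [0.7019, -0.1554, 0.226]
eef_rot: [0.0, 0.929, 0.371, -0.001]
ft_force: [0.2, -0.8, 0.4]
finger_gap: 0.0301
```

```bash
python3 -m handwheel '[[[0,0,-24],0,0.33],[[0,0,-24],0,0.33],[[0,0,-24],0,0.33],[[0,0,-24],0,0.33],[[0,0,-24],0,0.33],[[0,0,-24],0,0.33],[[0,0,-18],0,0.33],[[0,0,-12],0,0.33],[[0,0,-9],0,0.33],[[0,0,-7],0,0.33],[[0,0,-6],0,0.33],[[0,0,-5],0,0.33],[[0,0,-3],0,0.33],[[0,0,-2],0,0.33],[[0,0,-1.5],0,0.33],[[0,0,0],0,0.33],[[0,0,0],0,0.33]]'
```

```text
t: 3.48
position: [0.7029, -0.1538, 0.0196]
eef_rot: [0.0, 0.928, 0.372, 0.0]
ft_force: [0.4, -0.7, 0.8]
finger_gap: 0.0301
```

```bash
python3 -m handwheel '[[[0,0,-1.5],0,0.33],[[-3.3,3.8,0],0,0.33],[[-3.3,3.8,0],0,0.33],[[-3.3,3.8,0],0,0.33],[[-6.5,7.6,0],0,0.33],[[-6.5,7.6,0],0,0.33],[[-6.5,7.6,0],0,0.33],[[-6.5,7.6,0],0,0.33],[[-6.5,7.6,0],0,0.33],[[-6.5,7.6,0],0,0.33],[[-6.5,7.6,0],0,0.33],[[-6.5,7.6,0],0,0.33],[[-6.5,7.6,0],0,0.33],[[-6.5,7.6,0],0,0.33],[[0,0,0],0,0.33]]'
cat >> h.py <<'E'
YAW=np.radians(133.7);R=np.array([[np.cos(YAW),-np.sin(YAW)],[np.sin(YAW),np.cos(YAW)]]);O=np.array([570.5,-8.4])
def js():
    s=get_state();print("jig",np.round(R.T@(np.array(s["position"])[:2]*1000-O),1),"z",round(s["position"][2]*1000,1),"Fjig",np.round(R.T@np.array(s["ft_force"])[:2],1))
E
python3 -c "
from h import *
js()"
```

```text
t: 4.73
position: [0.6261, -0.0636, 0.0178]
eef_rot: [-0.001, 0.928, 0.374, -0.0]
ft_force: [-0.8, -0.1, -0.3]
finger_gap: 0.0309
jig [-78.3  -2. ] z 17.8 Fjig [0.5 0.7]
```

```bash
P='python3 -c "from h import *;js()"'; python3 -m handwheel '[[[-1.6,1.2,0],0,0.33],[[-1.6,1.2,0],0,0.33],[[-1.6,1.2,0],0,0.33],[[-1.6,1.2,0],0,0.33],[[-1.6,1.2,0],0,0.33],[[0,0,0],0,0.33]]' >/dev/null; eval $P;  python3 -m handwheel '[[[-1.4,1.45,0],0,0.33],[[-1.4,1.45,0],0,0.33],[[0,0,0],0,0.33]]' >/dev/null; eval $P
```

```text
jig [-71.5   0.4] z 17.7 Fjig [-1.1  0.4]
jig [-67.1   0.3] z 17.7 Fjig [-0.4  0.3]
```

```bash
P='python3 -c "from h import *;js()"'; python3 -m handwheel '[[[-1.4,1.45,0],0,0.33],[[0,0,0],0,0.33]]' >/dev/null; eval $P;  python3 -m handwheel '[[[-1.4,1.45,0],0,0.33],[[0,0,0],0,0.33]]' >/dev/null; eval $P
```

```text
jig [-65.2   0.3] z 17.7 Fjig [-0.4 -0.4]
jig [-63.1   0.3] z 17.7 Fjig [-0.4  0.2]
```

```bash
cat > g.sh <<'E'
python3 -c "
from h import *
import sys
js(); s=get_state(); sys.exit(bool(np.hypot(*s['ft_force'][:2])>4))"
E
H="python3 -m handwheel"; g="bash g.sh"
$H '[[[-1.4,1.45,0],0,0.33],[[0,0,0],0,0.33]]' >/dev/null; $g && $H '[[[-1.4,1.45,0],0,0.33],[[0,0,0],0,0.33]]' >/dev/null && $g && $H '[[[-1.4,1.45,0],0,0.33],[[0,0,0],0,0.33]]' >/dev/null && $g && $H '[[[-1.4,1.45,0],0,0.33],[[0,0,0],0,0.33]]' >/dev/null && $g && $H '[[[-1.4,1.45,0],0,0.33],[[0,0,0],0,0.33]]' >/dev/null && $g && $H '[[[-1.4,1.45,0],0,0.33],[[0,0,0],0,0.33]]' >/dev/null && $g
```

```text
jig [-61.1   0.3] z 17.7 Fjig [-1.2  1.1]
jig [-59.1   0.3] z 17.7 Fjig [-0.4  0.7]
jig [-57.1   0.3] z 17.7 Fjig [-0.4  0.3]
jig [-55.    0.3] z 17.7 Fjig [0.1 0. ]
jig [-53.    0.4] z 17.7 Fjig [-1.   0.7]
jig [-51.6   0.2] z 17.8 Fjig [-1. -1.]
```

```bash
H="python3 -m handwheel"; g="bash g.sh"
$H '[[[0,0,0],0,0.33]]' >/dev/null; $g && $H '[[[-0.7,0.72,0],0,0.33],[[0,0,0],0,0.33]]' >/dev/null && $g && $H '[[[-0.7,0.72,0],0,0.33],[[0,0,0],0,0.33]]' >/dev/null && $g && $H '[[[-0.7,0.72,0],0,0.33],[[0,0,0],0,0.33]]' >/dev/null && $g && $H '[[[-0.7,0.72,0],0,0.33],[[0,0,0],0,0.33]]' >/dev/null && $g
```

```text
jig [-51.5   0.2] z 17.8 Fjig [-1.5 -0.3]
jig [-51.2   0.2] z 18.0 Fjig [-2.2 -0.3]
jig [-51.1   0.1] z 18.2 Fjig [-5.1 -0.7]
```

```bash
H="python3 -m handwheel"; g="bash g.sh"
$H '[[[-0.7,0.72,0],0,0.33],[[0,0,0],0,0.33]]' >/dev/null; $g ; $H '[[[-0.7,0.72,0],0,0.33],[[0,0,0],0,0.33]]' >/dev/null ; $g
```

```text
jig [-50.9   0. ] z 18.4 Fjig [-6.5 -1.8]
jig [-50.8  -0.1] z 18.6 Fjig [-8.3 -1.1]
```

```bash
H="python3 -m handwheel"; g="bash g.sh"
$H '[[[-0.7,0.72,-0.4],0,0.33],[[0,0,0],0,0.33]]' >/dev/null; $g ; $H '[[[-0.7,0.72,-0.4],0,0.33],[[0,0,0],0,0.33],[[0,0,0],0,0.33]]' >/dev/null ; $g
```

```text
jig [-50.7  -0.2] z 18.4 Fjig [-9.9 -1.6]
jig [-50.6  -0.2] z 18.3 Fjig [-11.5  -1.3]
```

```bash
python3 -m handwheel '[[[3.5,-3.6,0],0,0.33],[[3.5,-3.6,0],0,0.33],[[7,-7.2,0],0,0.33],[[7,-7.2,0],0,0.33],[[0,0,5],0,0.33],[[0,0,15],0,0.33],[[0,0,20],0,0.33],[[0,0,15],0,0.33],[[0,0,5],0,0.33],[[0,0,0],0,0.33]]'; bash g.sh
python3 - <<'E'
from rig import *; import cv2
im=capture("top"); cv2.imwrite("pics/t2.png",cv2.resize(im[128:248,255:405,::-1],None,fx=5,fy=5,interpolation=cv2.INTER_CUBIC))
E
```

```text
t: 8.82
position: [0.6239, -0.0628, 0.0794]
eef_rot: [0.001, 0.928, 0.372, 0.002]
ft_force: [0.8, 0.5, -0.3]
finger_gap: 0.0307
jig [-76.2  -1. ] z 79.4 Fjig [-0.2 -0.9]
```

```bash
python3 -m handwheel '[[[-8.2,-10.1,0],-5.7,0.54],[[-8.2,-10.1,0],-5.7,0.54],[[-8.2,-10.1,0],-5.7,0.54],[[-8.2,-10.1,0],-5.7,0.54],[[-8.2,-10.1,0],-5.7,0.54],[[-8.2,-10.1,0],-5.7,0.54],[[-8.2,-10.1,0],-5.7,0.54],[[-8.2,-10.1,0],-5.7,0.54],[[-8.2,-10.1,0],-5.7,0.54],[[-8.2,-10.1,0],-5.7,0.54],[[0,0,0],0,0.54],[[0,0,0],0,0.54]]'; python3 -c "
from h import *
st();js()
wcap('pics/w2.png')"
```

```text
t: 9.87
position: [0.5397, -0.1647, 0.0763]
eef_rot: [0.0, 0.993, -0.115, -0.001]
ft_force: [0.7, -0.1, 0.9]
finger_gap: 0.0493
t 9.87 p [ 539.7 -164.7   76.3] jaw -13.2 F [ 0.7 -0.1  0.9] gap 49.3
jig [-91.7 130.2] z 76.3 Fjig [-0.5 -0.4]
```

View pics/w2.png

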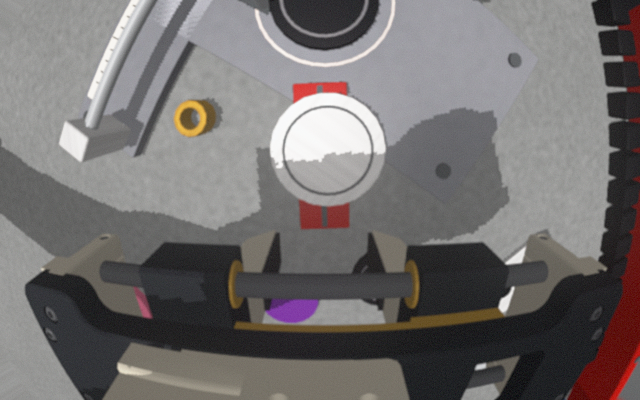

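The wrist view shows the alu disc at (328,150), centred between the fork fingers at about (262,·) and (380,·). The black disc sits within the seat circle above it, and the sleeve at (194,118) is clear.

```bash
python3 -m handwheel '[[[0,0,-10],0,0.54],[[0,0,-12],0,0.54],[[0,0,-12],0,0.54],[[0,0,-7],0,0.54],[[0,0,-4],0,0.54],[[0,0,-2],0,0.54],[[0,0,0],0,0.54],[[0,0,0],0,0.54]]'; bash g.sh
```

```text
t: 10.58
position: [0.5408, -0.1641, 0.03]
eef_rot: [-0.0, 0.993, -0.116, 0.0]
ft_force: [0.6, 1.0, 0.1]
finger_gap: 0.0497
jig [-92. 129.] z 30.0 Fjig [ 0.3 -1.1]
```

```bash
python3 -m handwheel '[[[0.9,3,-1.5],0,0.54],[[0.9,3,-0.5],0,0.54],[[1.7,6.1,0],0,0.54],[[1.7,6.1,0],0,0.54],[[1.7,6.1,0],0,0.54],[[1.7,6.1,0],0,0.54],[[1.7,6.1,0],0,0.54],[[1.7,6.1,0],0,0.54],[[1.7,6.1,0],0,0.54],[[0,0,0],0,0.54]]'; bash g.sh &&  python3 -m handwheel '[[[1.7,6.1,0],0,0.54],[[1.7,6.1,0],0,0.54],[[1.7,6.1,0],0,0.54],[[1.7,6.1,0],0,0.54],[[1.7,6.1,0],0,0.54],[[0,0,0],0,0.54]]'; bash g.sh
```

```text
t: 11.42
position: [0.5549, -0.1133, 0.0281]
eef_rot: [-0.001, 0.993, -0.115, 0.0]
ft_force: [0.1, 0.5, 0.7]
finger_gap: 0.0499
jig [-65.   83.7] z 28.1 Fjig [ 0.2 -0.4]
t: 11.92
position: [0.5633, -0.0823, 0.028]
eef_rot: [-0.001, 0.993, -0.114, 0.0]
ft_force: [0.3, 0.7, -0.2]
finger_gap: 0.0496
jig [-48.5  56.3] z 28.0 Fjig [ 0.3 -0.7]
```

```bash
python3 -m handwheel '[[[1.7,6.1,0],0,0.54],[[1.7,6.1,0],0,0.54],[[1.2,4,0],0,0.54],[[1.8,1.7,0],0,0.54],[[1.8,1.7,0],0,0.54],[[1.8,1.7,0],0,0.54],[[1.8,1.7,0],0,0.54],[[0,0,0],0,0.54],[[0,0,0],0,0.54]]'; bash g.sh; python3 -c "
from h import *
wcap('pics/w3.png')"
```

```text
t: 12.67
position: [0.5749, -0.0618, 0.028]
eef_rot: [-0.0, 0.993, -0.116, 0.0]
ft_force: [-0.1, -0.9, -0.4]
finger_gap: 0.0496
jig [-41.7  33.7] z 28.0 Fjig [-0.6  0.7]
```

View pics/w3.png

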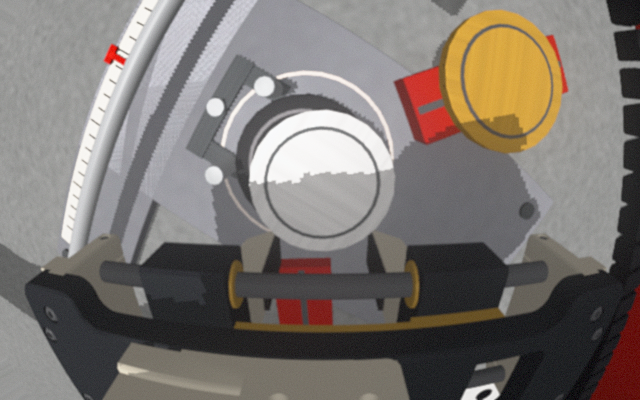

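The alu disc at (322,180) lies flat over the black disc, clear of the lower ledge. The pins are at (264,86) and (214,175), and the brass disc at (502,82) is undisturbed.

```bash
python3 - <<'E'
from h import *
f="pics/w3.png"
for k,v in {'alu':(322,180,.034),'brass':(502,82,.0455),'pin-':(264,86,.045),'pin+':(214,175,.045)}.items(): print(k,np.round(R.T@(wray(f,*v)*1000-O),1))
E
python3 -m handwheel '[[[-1,-3,0],0,0.54],[[-2,-6,0],0,0.54],[[-2,-6,0],0,0.54],[[0,0,5],0,0.54],[[0,0,15],0,0.45],[[0,0,15],0,0.33],[[0,0,5],0,0.33],[[0,0,0],0,0.33]]'; bash g.sh
```

```text
alu [-18.3   0.7]
brass [-64.1 -94.7]
pin- [ 29.5 -24.5]
pin+ [29.2 24.9]
t: 13.38
position: [0.5717, -0.0768, 0.0708]
eef_rot: [0.0, 0.993, -0.116, 0.002]
ft_force: [1.2, -0.2, -0.4]
finger_gap: 0.0313
jig [-50.3  46.4] z 70.8 Fjig [-1.  -0.7]
```

```bash
python3 -m handwheel '[[[4.75,1.7,0],5.7,0.33],[[4.75,1.7,0],5.7,0.33],[[4.75,1.7,0],5.7,0.33],[[4.75,1.7,0],5.7,0.33],[[4.75,1.7,0],5.7,0.33],[[4.75,1.7,0],5.7,0.33],[[4.75,1.7,0],5.7,0.33],[[4.75,1.7,0],5.7,0.33],[[4.75,1.7,0],5.7,0.33],[[4.75,1.7,0],5.7,0.33],[[0,0,0],0,0.33],[[0,0,0],0,0.33]]'; bash g.sh; python3 -c "
from h import *
st()"
```

```text
t: 14.38
position: [0.617, -0.0596, 0.0678]
eef_rot: [-0.0, 0.929, 0.371, 0.0]
ft_force: [-0.4, -0.3, -0.1]
finger_gap: 0.03
jig [-69.1   1.8] z 67.8 Fjig [0.1 0.5]
t 14.38 p [617.  -59.6  67.8] jaw 43.56 F [-0.4 -0.3 -0.1] gap 30.0
```

```bash
python3 -m handwheel '[[[2.5,-0.4,-6],0,0.33],[[0,0,-10],0,0.33],[[0,0,-10],0,0.33],[[0,0,-7],0,0.33],[[0,0,-4],0,0.33],[[0,0,-3],0,0.33],[[0,0,0],0,0.33],[[0,0,0],0,0.33]]'; bash g.sh
```

```text
t: 15.05
position: [0.6196, -0.0602, 0.0279]
eef_rot: [-0.0, 0.928, 0.372, -0.0]
ft_force: [-0.1, 0.3, -0.1]
finger_gap: 0.0302
jig [-71.4   0.3] z 27.9 Fjig [ 0.3 -0.1]
```

```bash
H="python3 -m handwheel"; g="bash g.sh"
$H '[[[-2,2.1,0],0,0.33],[[-2,2.1,0],0,0.33],[[-2,2.1,0],0,0.33],[[-1.4,1.45,0],0,0.33],[[-1.4,1.45,0],0,0.33],[[-1.4,1.45,0],0,0.33],[[0,0,0],0,0.33]]' >/dev/null; $g && $H '[[[-1.4,1.45,0],0,0.33],[[-0.7,0.72,0],0,0.33],[[0,0,0],0,0.33]]' >/dev/null && $g && $H '[[[-0.7,0.72,0],0,0.33],[[0,0,0],0,0.33]]' >/dev/null && $g && $H '[[[-0.7,0.72,0],0,0.33],[[0,0,0],0,0.33]]' >/dev/null && $g && $H '[[[-0.7,0.72,0],0,0.33],[[0,0,0],0,0.33]]' >/dev/null && $g&& $H '[[[-0.7,0.72,0],0,0.33],[[0,0,0],0,0.33]]' >/dev/null && $g
```

```text
jig [-56.5   0.3] z 28.2 Fjig [-1.1  0.4]
jig [-53.7   0.3] z 28.1 Fjig [-0.8 -0.1]
jig [-52.8   0.4] z 28.1 Fjig [-1.9  0. ]
jig [-51.7   0.4] z 28.0 Fjig [-2.9  0.2]
jig [-51.3   0.4] z 28.1 Fjig [-3.2 -0.7]
jig [-51.    0.3] z 28.2 Fjig [-5.9 -2. ]
```

```bash
H="python3 -m handwheel"; g="bash g.sh"
$H '[[[-0.7,0.72,-0.2],0,0.33],[[-0.7,0.72,-0.2],0,0.33],[[0,0,0],0,0.33]]' >/dev/null; $g ; $H '[[[-0.7,0.72,-0.2],0,0.33],[[-0.7,0.72,-0.2],0,0.33],[[0,0,0],0,0.33],[[0,0,0],0,0.33]]' >/dev/null ; $g
```

```text
jig [-50.8   0.1] z 28.2 Fjig [-8.  -1.3]
jig [-50.5  -0.1] z 28.2 Fjig [-10.8  -2.1]
```

```bash
python3 -m handwheel '[[[3.5,-3.6,0],0,0.33],[[3.5,-3.6,0],0,0.33],[[7,-7.2,0],0,0.33],[[7,-7.2,0],0,0.33],[[0,0,5],0,0.33],[[0,0,15],0,0.33],[[0,0,20],0,0.33],[[0,0,15],0,0.33],[[0,0,5],0,0.33],[[0,0,0],0,0.33]]'; bash g.sh;  python3 -m handwheel '[[[11.3,8.7,0],5.8,0.39],[[11.3,8.7,0],5.8,0.39],[[11.3,8.7,0],5.8,0.39],[[11.3,8.7,0],5.8,0.39],[[11.3,8.7,0],5.8,0.39],[[11.3,8.7,0],5.8,0.39],[[11.3,8.7,0],5.8,0.39],[[11.3,8.7,0],5.8,0.39],[[11.3,8.7,0],5.8,0.39],[[11.3,8.7,0],5.8,0.39],[[0,0,0],0,0.39],[[0,0,0],0,0.39]]'; python3 -c "
from h import *
st();js();wcap('pics/w4.png')"
```

```text
t: 17.97
position: [0.624, -0.063, 0.0896]
eef_rot: [0.001, 0.928, 0.373, 0.002]
ft_force: [0.2, -0.1, 0.5]
finger_gap: 0.0302
jig [-76.4  -1. ] z 89.6 Fjig [-0.2 -0.1]
t: 18.97
position: [0.7349, 0.0246, 0.086]
eef_rot: [-0.001, 0.632, 0.775, -0.0]
ft_force: [-0.5, 0.2, -0.8]
finger_gap: 0.0358
t 18.97 p [734.9  24.6  86. ] jaw 101.65 F [-0.5  0.2 -0.8] gap 35.8
jig [ -89.7 -141.7] z 86.0 Fjig [0.4 0.2]
```

View pics/w4.png

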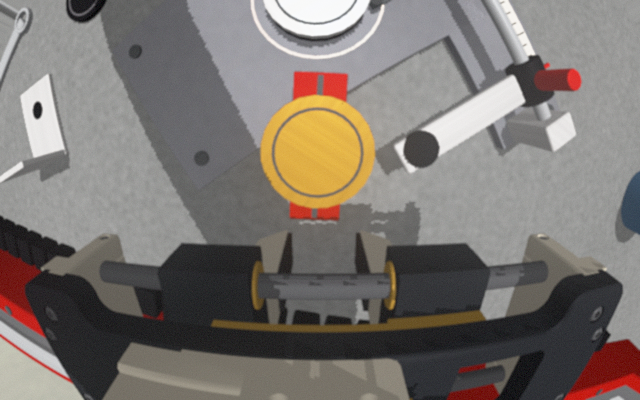

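The wrist view shows the brass disc at (318,151), centred on its ledge and ahead of the fork. The keeper arm's tip corner is at (397,150) to (408,170), close to the right finger's path, so I compute the clearance.

Run:
```python
from h import *
f="pics/w4.png"
for k,v in {'brass':(318,151,.0455),'armA':(395,150,.057),'armB':(407,171,.057),'cap':(421,149,.06),'knobtop':(573,80,.101),'ledge inner':(321,73,.0355)}.items():
    p=wray(f,*v)*1000; print(k,np.round(p,1),np.round(R.T@(p-O),1))
```

```text
brass [687.   11.2] [-66.3 -97.7]
armA [674.4  57.7] [ -24.  -120.8]
armB [685.7  68.8] [ -23.7 -136.6]
cap [669.6  73.2] [  -9.5 -128. ]
knobtop [600.9 145.3] [  90.1 -128.2]
ledge inner [636.1   2.6] [-37.4 -55. ]
```

```bash
python3 -m handwheel '[[[1.4,-1.4,-6],0,0.39],[[1.4,-1.5,-12],0,0.39],[[0,0,-12],0,0.39],[[0,0,-8],0,0.39],[[0,0,-5],0,0.39],[[0,0,-3],0,0.39],[[0,0,-2],0,0.39],[[0,0,0],0,0.39],[[0,0,0],0,0.39]]'; bash g.sh
```

```text
t: 19.77
position: [0.7387, 0.021, 0.0395]
eef_rot: [0.0, 0.631, 0.776, 0.0]
ft_force: [-0.0, 0.0, 0.0]
finger_gap: 0.0354
jig [ -95.  -141.9] z 39.5 Fjig [0. 0.]
```

```bash
python3 -m handwheel '[[[-3,-0.7,-0.8],0,0.39],[[-3,-0.7,-0.7],0,0.39],[[-3,-0.7,0],0,0.39],[[-6,-1.35,0],0,0.39],[[-6,-1.35,0],0,0.39],[[-6,-1.35,0],0,0.39],[[-6,-1.35,0],0,0.39],[[-6,-1.35,0],0,0.39],[[0,0,0],0,0.39]]'; bash g.sh &&  python3 -m handwheel '[[[-6,-1.35,0],0,0.39],[[-6,-1.35,0],0,0.39],[[-6,-1.35,0],0,0.39],[[-6,-1.35,0],0,0.39],[[-6,-1.35,0],0,0.39],[[-6,-1.35,0],0,0.39],[[0,0,0],0,0.39]]'; bash g.sh
```

```text
t: 20.52
position: [0.6981, 0.0112, 0.0377]
eef_rot: [-0.0, 0.631, 0.776, -0.001]
ft_force: [0.8, 0.7, 0.3]
finger_gap: 0.0358
jig [ -74.  -105.8] z 37.7 Fjig [-0.1 -1.1]
t: 21.1
position: [0.6619, 0.0033, 0.0375]
eef_rot: [-0.0, 0.631, 0.776, -0.001]
ft_force: [0.8, 1.1, 0.3]
finger_gap: 0.0363
jig [-54.7 -74.2] z 37.5 Fjig [ 0.2 -1.3]
```

```bash
python3 -m handwheel '[[[-6.3,-1.4,0],0,0.39],[[-6.3,-1.4,0],0,0.39],[[-6.3,-1.4,0],0,0.39],[[-6.3,-1.4,0],0,0.39],[[-6.3,-1.4,0],0,0.39],[[0,0,0],3.4,0.39],[[0,0,0],3.3,0.39],[[0,0,0],3.3,0.39],[[-1.6,-1.5,0],0,0.39],[[-1.6,-1.5,0],0,0.39],[[-1.6,-1.5,0],0,0.39],[[0,0,0],0,0.39],[[0,0,0],0,0.39]]'; bash g.sh; python3 -c "
from h import *
wcap('pics/w5.png')"
```

```text
t: 22.18
position: [0.6267, -0.0082, 0.0376]
eef_rot: [-0.0, 0.562, 0.827, -0.0]
ft_force: [-0.2, 0.0, -0.4]
finger_gap: 0.036
jig [-38.7 -40.7] z 37.6 Fjig [0.2 0.1]
```

View pics/w5.png

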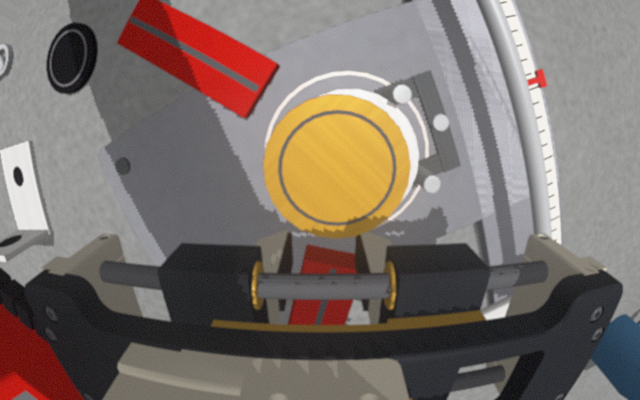

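The brass disc at (338,166) is on the stack, with the alu's edge showing toward the pins at (402,93) and (431,184).

```bash
python3 - <<'E'
from h import *
f="pics/w5.png"
for k,v in {'brass':(340,166,.044),'p1':(402,93,.045),'p2':(431,184,.045)}.items():
    print(k,np.round(R.T@(wray(f,*v)*1000-O),1))
E
python3 -m handwheel '[[[2.5,1.5,0],0,0.39],[[5,3,0],0,0.39],[[5,3,0],0,0.39],[[0,0,5],0,0.39],[[0,0,15],0,0.33],[[0,0,15],0,0.33],[[0,0,5],0,0.33],[[0,0,0],0,0.33]]'; bash g.sh
```

```text
brass [-12.3   1.8]
p1 [29.7 25.2]
p2 [ 29.3 -24.5]
t: 22.9
position: [0.6413, 0.0, 0.0806]
eef_rot: [0.002, 0.561, 0.828, 0.001]
ft_force: [0.6, -1.2, -0.0]
finger_gap: 0.0302
jig [-42.8 -57. ] z 80.6 Fjig [-1.3  0.4]
```

```bash
python3 -m handwheel '[[[-2.2,-6,0],-6.8,0.33],[[-2.2,-6,0],-6.8,0.33],[[-2.2,-6,0],-6.8,0.33],[[-2.2,-6,0],-6.8,0.33],[[-2.2,-6,0],-6.8,0.33],[[-2.2,-6,0],-6.8,0.33],[[-2.2,-6,0],-6.8,0.33],[[-2.2,-6,0],-6.8,0.33],[[-2.2,-6,0],-6.8,0.33],[[-2.2,-6,0],-6.8,0.33],[[0,0,0],0,0.33],[[0,0,0],0,0.33],[[0,0,0],0,0.33]]'; bash g.sh; python3 -c "
from h import *
st()"
```

```text
t: 23.98
position: [0.6177, -0.0599, 0.0777]
eef_rot: [-0.0, 0.927, 0.374, 0.0]
ft_force: [-0.9, 0.0, 0.5]
finger_gap: 0.03
jig [-69.8   1.5] z 77.7 Fjig [0.6 0.6]
t 23.98 p [617.7 -59.9  77.7] jaw 43.93 F [-0.9  0.   0.5] gap 30.0
```

```bash
H="python3 -m handwheel"; g="bash g.sh"; $H '[[[0.9,0.8,-6],0,0.33],[[0,0,-10],0,0.33],[[0,0,-10],0,0.33],[[0,0,-7],0,0.33],[[0,0,-4],0,0.33],[[0,0,-3],0,0.33],[[0,0,0],0,0.33],[[0,0,0],0,0.33]]'>/dev/null; $g && $H '[[[-2,2.1,0],0,0.33],[[-2,2.1,0],0,0.33],[[-1.4,1.45,0],0,0.33],[[-1.4,1.45,0],0,0.33],[[-1.4,1.45,0],0,0.33],[[0,0,0],0,0.33]]' >/dev/null; $g && $H '[[[-1.4,1.45,0],0,0.33],[[-0.7,0.72,0],0,0.33],[[0,0,0],0,0.33]]' >/dev/null && $g && $H '[[[-0.7,0.72,0],0,0.33],[[0,0,0],0,0.33]]' >/dev/null && $g && $H '[[[-0.7,0.72,0],0,0.33],[[0,0,0],0,0.33]]' >/dev/null && $g && $H '[[[-0.7,0.72,0],0,0.33],[[0,0,0],0,0.33]]' >/dev/null && $g
```

```text
jig [-70.    0.4] z 37.5 Fjig [ 0.2 -0.3]
jig [-58.3   0.4] z 38.0 Fjig [-1.3 -0.1]
jig [-55.6   0.5] z 37.9 Fjig [-2.3 -0.1]
jig [-54.6   0.5] z 37.8 Fjig [-2.1 -0.4]
jig [-53.5   0.5] z 37.8 Fjig [-2.7 -0.5]
jig [-52.4   0.5] z 37.8 Fjig [-3.1 -0.1]
```

```bash
H="python3 -m handwheel"; g="bash g.sh"; $H '[[[-0.7,0.72,0],0,0.33],[[0,0,0],0,0.33]]' >/dev/null ; $g ; $H '[[[-0.7,0.72,0],0,0.33],[[0,0,0],0,0.33]]' >/dev/null ; $g ; $H '[[[-0.7,0.72,0],0,0.33],[[0,0,0],0,0.33]]' >/dev/null ; $g;  $H '[[[-0.7,0.72,-0.3],0,0.33],[[0,0,0],0,0.33]]' >/dev/null ; $g
```

```text
jig [-51.5   0.6] z 37.8 Fjig [-4.3 -0.3]
jig [-51.2   0.5] z 37.8 Fjig [-5.3 -1.6]
jig [-51.    0.4] z 37.9 Fjig [-7.7 -0.8]
jig [-51.    0.4] z 37.9 Fjig [-8.6 -0.4]
```

```bash
H="python3 -m handwheel"; g="bash g.sh"; $H '[[[-0.7,0.72,-0.2],0,0.33],[[-0.7,0.72,-0.2],0,0.33],[[0,0,0],0,0.33]]' >/dev/null ; $g ; $H '[[[-0.7,0.72,-0.2],0,0.33],[[0,0,0],0,0.33],[[0,0,0],0,0.33]]' >/dev/null ; $g
```

```text
jig [-50.7   0.2] z 38.0 Fjig [-11.1  -1.2]
jig [-50.6   0.2] z 37.9 Fjig [-12.4  -2.5]
```

```bash
python3 -m handwheel '[[[3.5,-3.6,0],0,0.33],[[3.5,-3.6,0],0,0.33],[[7,-7.2,0],0,0.33],[[0,0,10],0,0.33],[[0,0,20],0,0.4],[[0,0,25],0,0.4],[[0,0,25],0,0.4],[[0,0,10],0,0.4],[[0,0,0],0,0.4]]'; bash g.sh
cat >> h.py <<'E'
def red(fn,u,v,r):
    import cv2
    im=cv2.imread(fn).astype(int); b,g,rr=im[...,0],im[...,1],im[...,2]
    m=(rr>1.6*g)&(rr>1.6*b)&(rr>60); mm=np.zeros_like(m); mm[max(v-r,0):v+r,max(u-r,0):u+r]=True; ys,xs=np.nonzero(m&mm)
    print(fn,len(xs),xs.min(),xs.max(),ys.min(),ys.max()); return xs.mean(),ys.mean()
E
python3 - <<'E'
from h import *
A=[]
for f,u,v in(("pics/w3.png",115,54),("pics/w5.png",537,79)):
    c=red(f,u,v,18); print(c)
    for z in(.01,.03,.05,.06): print(z,np.round(R.T@(wray(f,*c,z)*1000-O),1))
E
```

```text
t: 27.82
position: [0.6169, -0.0552, 0.1297]
eef_rot: [0.001, 0.928, 0.373, 0.002]
ft_force: [-0.0, -0.4, -0.5]
finger_gap: 0.0369
jig [-65.9  -1.2] z 129.7 Fjig [-0.3  0.3]
pics/w3.png 243 104 125 44 64
(np.float64(113.22222222222223), np.float64(55.32921810699588))
0.01 [141.4   8.1]
0.03 [125.7   3.5]
0.05 [110.  -1.]
0.06 [102.1  -3.3]
pics/w5.png 194 528 546 69 87
(np.float64(538.5154639175257), np.float64(78.78865979381443))
0.01 [142.2   3.9]
0.03 [126.1   7.1]
0.05 [110.   10.3]
0.06 [101.9  11.9]
```

```bash
python3 -m handwheel '[[[-1,8,0],0,0.4],[[-1.4,17,0],0,0.4],[[-1.4,18,0],0,0.4],[[-1.4,18,0],0,0.4],[[-1.4,18,0],0,0.4],[[-1.4,18,0],0,0.4],[[-1.4,18,0],0,0.4],[[-1.4,18,0],0,0.4],[[-1.4,18,0],0,0.4],[[-1.4,18,0],0,0.4],[[-1.4,18,0],0,0.4],[[-1.4,13,0],0,0.4],[[0,0,0],0,0.4],[[0,0,0],0,0.4],[[0,0,0],0,0.4]]'; bash g.sh
```

```text
t: 29.07
position: [0.5986, 0.1427, 0.1259]
eef_rot: [0.0, 0.928, 0.372, -0.001]
ft_force: [-1.4, -0.8, 0.3]
finger_gap: 0.0368
jig [  89.8 -124.8] z 125.9 Fjig [0.4 1.6]
```

```bash
python3 -m handwheel '[[[2.4,2.3,0],0,0.4],[[0,0,-8],0,0.4],[[0,0,-12],0,0.4],[[0,0,-12],0,0.4],[[0,0,-9],0,0.4],[[0,0,-5],0,0.4],[[0,0,-3],0,0.4],[[0,0,-1],0,0.4],[[0,0,0],0,0.4]]' 10; bash g.sh && python3 -m handwheel '[[[0,0,0],0,0],[[0,0,0],0,0],[[0,0,0],0,0],[[0,0,0],0,0],[[0,0,0],0,0],[[0,0,0],0,0]]' 10; bash g.sh
```

```text
t: 29.82
position: [0.6012, 0.1466, 0.0766]
eef_rot: [-0.0, 0.928, 0.372, -0.0]
ft_force: [0.1, 0.8, 0.4]
finger_gap: 0.0368
jig [  90.8 -129.3] z 76.6 Fjig [ 0.5 -0.6]
t: 30.32
position: [0.6015, 0.1464, 0.0771]
eef_rot: [0.0, 0.928, 0.372, 0.0]
ft_force: [0.1, 0.5, 2.8]
finger_gap: 0.0135
jig [  90.5 -129.3] z 77.1 Fjig [ 0.3 -0.4]
```

```bash
python3 -m handwheel '[[[-2,-1.9,0],0,0],[[-4,-3.8,0],0,0],[[-6,-5.7,0],0,0],[[-6,-5.7,0],0,0],[[-6,-5.7,0],0,0],[[-6,-5.7,0],0,0],[[-6,-5.7,0],0,0],[[-6,-5.7,0],0,0],[[-6,-5.7,0],0,0],[[0,0,0],0,0]]'; bash g.sh; python3 -m handwheel '[[[-6,-5.7,0],0,0],[[-6,-5.7,0],0,0],[[-6,-5.7,0],0,0],[[-6,-5.7,0],0,0],[[-6,-5.7,0],0,0],[[-4,-3.8,0],0,0],[[0,0,0],0,0],[[0,0,0],0,0]]'; bash g.sh; python3 -c "
from h import *
wcap('pics/w6.png')"
```

```text
t: 31.15
position: [0.5518, 0.0987, 0.077]
eef_rot: [0.001, 0.928, 0.372, -0.001]
ft_force: [-0.8, -2.6, 7.2]
finger_gap: 0.0136
jig [ 90.3 -60.5] z 77.0 Fjig [-1.3  2.4]
t: 31.82
position: [0.5182, 0.0664, 0.077]
eef_rot: [0.001, 0.928, 0.372, -0.001]
ft_force: [1.1, -4.1, 9.8]
finger_gap: 0.0139
jig [ 90.2 -13.9] z 77.0 Fjig [-3.7  2. ]
```

```bash
python3 -m handwheel '[[[-2.8,-2.7,0.7],0,0],[[-2.8,-2.7,0.7],0,0],[[-2.8,-2.7,0.6],0,0],[[-2.8,-2.7,0],0,0],[[-2.8,-2.7,0],0,0],[[0,0,0],0,0],[[0,0,0],0,0],[[0,0,0],0,0]]'; bash g.sh; python3 -c "
from h import *
import cv2
wcap('pics/w7.png')
a=cv2.imread('pics/w7.png'); cv2.imwrite('pics/w7c.png',cv2.resize(a[40:300,180:460],None,fx=2,fy=2,interpolation=cv2.INTER_CUBIC))"
```

```text
t: 32.53
position: [0.503, 0.052, 0.0772]
eef_rot: [0.001, 0.928, 0.371, -0.002]
ft_force: [4.1, -4.4, -4.8]
finger_gap: 0.0134
jig [90.3  7.1] z 77.2 Fjig [-6.   0.1]
```

View pics/w7c.png

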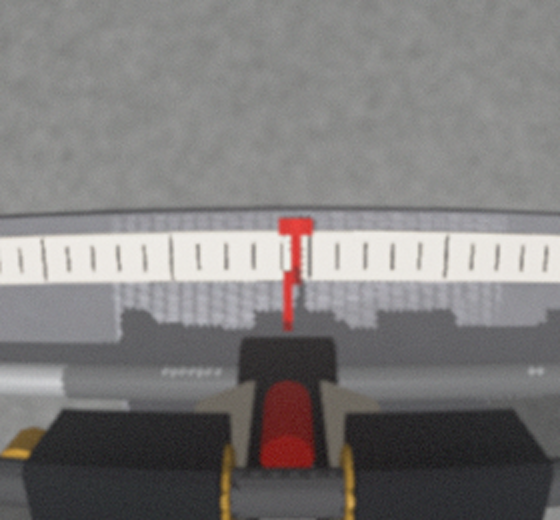

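The crop shows the marker leg at x≈296 and the pointer tip at about (290,275), slightly left, which is +y.

```bash
python3 - <<'E'
from h import *
f="pics/w7.png"
q=np.load("pics/w7.npz");print(q["K"][0],np.round(R.T@(q["T"][:2,3]*1000-O),1))
def P(cx,cy,z): return np.round(R.T@(wray(f,(cx+.5)/2-.5+180,(cy+.5)/2-.5+40,z)*1000-O),1)
for z in(.018,.021,.024): print('mark T',P(295.5,227,z),'leg',P(296.5,260,z))
for z in(.018,.03,.04,.05,.058): print('ptr',z,P(291,273,z),P(288,325,z))
E
python3 - <<'E'
import cv2,numpy as np
im=cv2.imread("pics/w7.png").astype(int)
for v in range(148,206,3):
    r=im[v,300:350]; m=np.nonzero((r[:,2]>1.6*r[:,1])&(r[:,2]>1.6*r[:,0])&(r[:,2]>60))[0]
    print(v,m+300 if len(m) else '')
E
```

```text
[309.70691629   0.         323.39394254] [170.4   7. ]
mark T [134.8   5.3] leg [122.8   4.9]
mark T [135.3   5.3] leg [123.4   4.9]
mark T [135.8   5.3] leg [124.1   4.9]
ptr 0.018 [117.9   6.8] [98.1  7.9]
ptr 0.03 [120.8   6.8] [102.1   7.9]
ptr 0.04 [123.2   6.9] [105.4   7.8]
ptr 0.05 [125.6   6.9] [108.7   7.8]
ptr 0.058 [127.6   6.9] [111.4   7.7]
148 
151 [319 320 321 322 323 324 325 326 327 328 329 330 331 332 333 334 335 336]
154 [319 320 321 322 323 324 325 326 327 328 329 330 331 332 333 334 335 336]
157 [321 325 326 327 328 329 330 331 333 334]
160 [326 327 328 329]
163 [326 327 328 329]
166 [326 327 328 329]
169 [326 327 328 329]
172 [326 327 328 329]
175 [325 326 327 328 329]
178 [322 323 324 325 326 327 328 329]
181 [322 323 324 325 326 327 328 329]
184 [322 323 324 325]
187 [322 323 324 325]
190 [322 323 324 325]
193 [322 323 324 325]
196 [321 322 323 324 325 326]
199 [321 322 323 324 325 326]
202 [322 323 324 325]
205 [323 324]
```

```bash
cat > c.py <<'E'
from h import *
import cv2
def cols(fn):
    wcap(fn); im=cv2.imread(fn).astype(int)
    for v in (151,154,163,169,187,193):
        r=im[v,290:360]; m=np.nonzero((r[:,2]>1.6*r[:,1])&(r[:,2]>1.6*r[:,0])&(r[:,2]>60))[0]+290
        print(v,m.min() if len(m) else '',m.max() if len(m) else '')
E
python3 -m handwheel '[[[2.4,-0.5,-0.6],0,0],[[1,0,0],0,0],[[0,0,0],0,0],[[0,0,0],0,0],[[0,0,0],0,0]]'; bash g.sh; python3 -c "
from c import *
cols('pics/w8.png')"
```

```text
t: 33.0
position: [0.5061, 0.0547, 0.0771]
eef_rot: [-0.001, 0.928, 0.373, -0.002]
ft_force: [-4.1, 0.8, -1.9]
finger_gap: 0.0133
jig [90.1  3. ] z 77.1 Fjig [3.4 2.4]
151 313 330
154 313 330
163 320 323
169 320 324
187 321 325
193 321 325
```

Run:
```python
from h import *
for f,m in(("pics/w7.png",327.5),("pics/w8.png",321.6)):
    p=323.5 if '7' in f else 323
    for n,a in (('T',(m,152.5,.021)),('leg',(m,166,.021)),('ptr.04',(p,190,.04)),('ptr.06',(p,190,.06))): print(f,n,np.round(R.T@(wray(f,*a)*1000-O),1))
```

```text
pics/w7.png T [135.8   5.3]
pics/w7.png leg [126.1   5.3]
pics/w7.png ptr.04 [113.9   8. ]
pics/w7.png ptr.06 [119.7   7.9]
pics/w8.png T [135.8   5.4]
pics/w8.png leg [126.1   5.4]
pics/w8.png ptr.04 [113.8   4.3]
pics/w8.png ptr.06 [119.5   4.2]
```

```bash
H="python3 -m handwheel"; g="bash g.sh"; $H '[[[-0.7,-0.7,0],0,0],[[0,0,0],0,0]]' >/dev/null ; $g ; $H '[[[-0.35,-0.35,0],0,0],[[0,0,0],0,0]]' >/dev/null ; $g
```

```text
jig [90.1  2.8] z 77.2 Fjig [5.7 0.1]
jig [90.1  2.8] z 77.2 Fjig [ 4.9 -1.2]
```

```bash
H="python3 -m handwheel"; g="bash g.sh"; $H '[[[-1.3,1,0],0,0],[[0,0,0],0,0]]' >/dev/null ; $g ; $H '[[[-0.5,-0.5,0],0,0],[[0,0,0],0,0]]' >/dev/null ; $g;  $H '[[[-0.35,-0.35,0],0,0],[[0,0,0],0,0]]' >/dev/null ; $g
```

```text
jig [90.1  3.1] z 77.3 Fjig [ 2.2 -2.9]
jig [90.1  4.3] z 77.3 Fjig [ 1.9 -2.1]
jig [90.   4.7] z 77.6 Fjig [ 2.5 -2. ]
```

```bash
python3 -m handwheel '[[[0,0,0],0,0.15],[[0,0,0],0,0.25],[[0,0,0],0,0.25],[[0,0,0],0,0.25],[[0,0,0],0,0.25]]'; bash g.sh
python3 - <<'E'
from c import *
f='pics/w9.png'; cols(f)
E
```

```text
t: 34.3
position: [0.5071, 0.0534, 0.0794]
eef_rot: [0.001, 0.928, 0.372, 0.001]
ft_force: [-0.5, -0.6, -0.0]
finger_gap: 0.0225
jig [88.5  3.2] z 79.4 Fjig [-0.1  0.8]
151 313 329
154 319 328
163 320 323
169 320 324
187 319 323
193 319 323
```

Run:
```python
from h import *
f="pics/w9.png"
for n,a in (('T',(321.2,151,.021)),('leg',(321.7,166,.021)),('ptr.04',(321,190,.04)),('ptr.06',(321,190,.06))): print(n,np.round(R.T@(wray(f,*a)*1000-O),2))
q=np.load("pics/w9.npz");print(np.round(R.T@(q["T"][:2,3]*1000-O),1))
```

```text
T [134.64   5.51]
leg [123.76   5.15]
ptr.04 [111.4    5.54]
ptr.06 [117.22   5.41]
[169.1   4.2]
```

```bash
python3 -m handwheel '[[[-1,-1,0],0,0.4],[[0,0,0],0,0.4],[[0,0,0],0,0.4],[[0,0,6],0,0.4],[[0,0,15],0,0.4],[[0,0,25],0,0.4],[[0,0,25],0,0.4],[[10,-10,25],0,0.4],[[20,-21,20],0,0.4],[[25,-26,10],0,0.4],[[25,-26,0],0,0.4],[[20,-21,0],0,0.4],[[10,-10,0],0,0.4],[[0,0,0],0,0.4],[[0,0,0],0,0.4],[[0,0,0],0,0.4]]'; bash g.sh; python3 -c "
from h import *
import cv2
wcap('pics/w10.png')
a=cv2.imread('pics/w10.png'); cv2.imwrite('pics/w10c.png',cv2.resize(a[0:260,180:460],None,fx=2.3,fy=2.3,interpolation=cv2.INTER_CUBIC))"
```

```text
t: 35.68
position: [0.6136, -0.0597, 0.2042]
eef_rot: [-0.001, 0.928, 0.373, -0.0]
ft_force: [-0.7, 0.3, -0.0]
finger_gap: 0.0365
jig [-66.9   4.3] z 204.2 Fjig [0.6 0.3]
```

View pics/w10c.png

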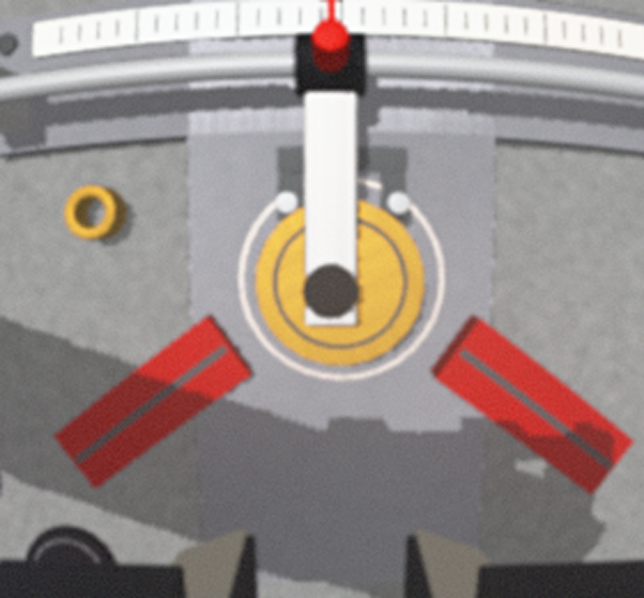

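The stack is neat: only the brass shows, touching both pins at (286,203) and (398,203). The lower discs are fully covered, both ledges are empty and the sleeve hasn't moved. One last overhead check covers pointer against mark.

```bash
python3 -m handwheel '[[[-7,7,0],0,0.4],[[-14,14.5,0],0,0.4],[[-20,21,0],0,0.4],[[-14,14.5,0],0,0.4],[[-7,7,0],0,0.4],[[0,0,0],0,0.4],[[0,0,0],0,0.4],[[0,0,0],0,0.4],[[0,0,0],0,0.4]]'; bash g.sh; python3 -c "
from h import *
import cv2
wcap('pics/w11.png')
a=cv2.imread('pics/w11.png'); cv2.imwrite('pics/w11c.png',cv2.resize(a[20:170,250:400],None,fx=4,fy=4,interpolation=cv2.INTER_CUBIC))"
```

```text
t: 36.48
position: [0.5533, 0.0013, 0.2041]
eef_rot: [0.0, 0.928, 0.371, 0.0]
ft_force: [-0.0, 0.3, 0.3]
finger_gap: 0.0369
jig [18.9  5.7] z 204.1 Fjig [ 0.3 -0.2]
```

View pics/w11c.png

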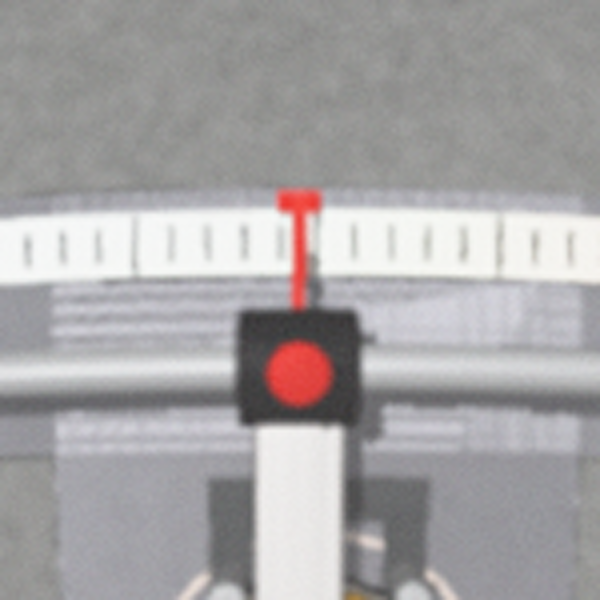

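The marker's T at (299,202), its leg and the pointer at (299,260–305), and the knob at (299,374) all stand in one line. Everything is free of the robot, so I'm handing in.

```bash
python3 -c "
from rig import *
print(close_job())"
```

```text
the job is handed in; nothing more can be done
None
```

The foot pack is built and the job is handed in, at about 36.5 s of the 72 s allowed. I slid the black, aluminium and brass discs home in that order without lifting any of them. Then I gripped the keeper's knob, slid it to the red marker and let go.

- **Pushes:** the highest readings were about 11.6 N, 11.0 N and 12.6 N. Each disc stopped at the same place, with its centre about 6 mm to -x of the nominal seat.
- **Stack:** the last overhead view shows only the brass disc, touching both pins and hiding the two below it. I did not check from the side that the stack is flat.
- **Keeper:** pointer, knob and marker line up in the final view, and the rays agree to about 0.4 mm. I first went 2–3 mm too far in +y and then overshot a little the other way, and corrected both before letting go.
- **Other things:** I touched none of the tools or look-alikes. The last views show the sleeve in place, but I did not look at every bystander again.
- **Disagreement:** my first estimate of the seat, from the white circle, was about 8 mm off the plate and bar sizes given. I used the plate and bar, and found the home position by touch.

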